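Slide the thread cabinet's door behind its neighbour

ROBOT

A 6-joint arm with a two-finger parallel gripper is mounted at the origin on the work surface. World frame = base frame: x ahead of the robot, y to its left, z up, the work surface at z = 0. Lengths are in mm, angles in rad, forces in N, time in s.
With the tool pointing down it reaches from about 275 to 1000 mm from the base axis. Payload 8.4 kg.
Tool frame: the origin (TCP) lies on the centre line of the jaws, within the pads' length; the fingertips stand r.tip_reach ahead of it and the grasp point (between the pads) lies 11 mm behind it (r.tip_reach is the distance from the TCP to the fingertips, in mm); z points along the fingers, y is the line along which they close (so a half turn about z gives the same grasp; the last joint's range is limited). The gripper opens to 85 mm and grips with 20 to 120 N. Pads are 22 mm wide; open, the fingers measure 114 mm over their backs; the gripper's body (76 mm by 85 mm) begins 54 mm behind the grasp point. The pads swing forward as they close: fully open they stand 13 mm farther back than shut.
Start: joints at [-1.194, 0.353, 1.633, -0, 1.155, -0.002], TCP at [231.127, -580.696, 209.781] pointing down, gripper open.
Joint ranges: [-2.63, 2.63], [-0.92, 2.1], [0.06, 2.66], [-1.3, 4.44], [0, 2.69], [-3.02, 3.02]. Speed limits (rad/s): [2.22, 2.22, 2.79, 3.14, 3.14, 3.14].

INTERFACE

Orientations are given as [roll, pitch, yaw] about the fixed x, y, z axes, in that order (R = Rz(yaw) Ry(pitch) Rx(roll)).
In Python, from rig import r gives the robot as it stands.
- The arm moves only by the tool carry_out, never from a script. Its argument "targets" is a list of rows, each an object with "dp": the shift along the tool's x, y, z in mm, a list of three; "yaw": the turn about the tool's z in degrees. A call has 1 to 12 rows; each row is the pose to reach, as a shift and turn from the pose commanded when the call began, along the tool's axes at that moment; what a row does not reach only later rows make up. A row lasts 1/8 s, in which the tool goes at most 62.5 mm and 10.7 degrees, less where a joint would pass 70% of its speed; a pose out of reach is approached as far as the arm can. A call with a gripper value outside its range is refused whole. "fingers" is the opening, from -1 (shut) to 1 (fully open), so that 0 is half open, set as the call begins (left out, the last holds). The fingers move at their own pace and stop on an object; "grip_force" is the grip in N (left out, the last holds). Time passes only in rows, so rows that repeat a pose let the fingers close. It gives the time, the measured TCP pose, the force, the opening and the grip force at its end, in the units of the state.
- r.sense(): the state, without advancing time (a new reading comes with each control period).
- r.grab_frame(name): name is "scene" or "top" or "wrist"; returns the picture (384x512x3 uint8, red, green, blue); there is no depth.
- r.get_calibration(name): a dict with "fx", "fy", "cx", "cy" (pixels), "rvec" (rotation vector, rad) and "tvec" (3), from world to camera coordinates, as OpenCV has them. Camera axes: x right, y down, z forward; pixel columns grow to the right and rows downward; lengths in mm; the calibration is good to about 2 mm. A picture is of the moment at which its call begins: read the wrist's pose just before it. get_calibration takes no time and is no camera call; for the wrist camera it gives the pose at the moment of the call.
- r.sign_off(): hands the job in; it is judged then, once.
The state is a dict: "clock": time; "qpos": joint angles; "qvel": joint speeds; "joint_efforts": joint torques, N m; "eef_pos": TCP position; "tcp_rot": TCP orientation; "contact_force": force on the tool from outside, world axes, zero at the start; "wrist_torque": the same for the moment, N m; "opening": opening from 0.0 (shut) to 1.0 (fully open); "grasp_force": force on a finger pad.
Only numpy, scipy, OpenCV 4.12 (cv2) and the standard library are available. Lean on these libraries where they do the work, as an engineer would, in place of code of your own. Each camera call takes 0.05 s, during which the arm holds its last target. There are 200 camera calls.

TASK

The low thread cabinet on the bench has three sliding doors side by side: the two end doors run on the inner track, the middle one on the outer track. Open the end bay in which the tall thread cone stands: slide the door of that bay fully behind the middle door, so that the edges of the two doors line up, and let go. Leave the middle door, the other end door and the thread as they are.

Things in the scene. Friction and masses are not known exactly. Their poses are not given: they have to be found in the camera images.
- tab_one (a point): Middle of the upright aluminium finger tab on top of the end door at the robot's left (inner track). Tab 12 mm thick (x), 30 mm wide (y), top at z 0.190, above the rails' top at z 0.142; point at z 0.168. Door 150 mm wide, tab 55 mm outward of its centre; opens to -y, about 2.5 N friction, no spring, starts 0-20 mm open. Exactly behind the middle door when 55 mm from tab_mid in y; stop 6 mm or more beyond.
- tab_two (a point): Same tab on the end door at the robot's right (inner track), the mirror image of tab_one: same sizes and friction, tab 55 mm outward of the door's centre, opens to +y; exactly behind the middle door when this point is 55 mm to the -y side of tab_mid. Axes of all tabs: x out of the cabinet, away from the robot (yaw up to 0.2 rad), y along the tracks to the robot's left, z up.
- tab_mid (a point): Same tab, at the centre of the middle door (150 mm wide, outer track, 18 mm further from the robot, slides as easily; leave alone), within 10 mm of the middle of the cabinet, whose top rails end at z 0.142. Cabinet: grey, fixed, 150 mm deep, 450 mm wide, 140 mm high, doors facing away from the robot, open guard of thin bars on top, through which the bays are seen.
- cone_centre (a point): Centre of the tall black thread cone, 66 mm across the foot, 106 mm high, standing in the bay of one of the two end doors (110 mm or more to the +y or -y side of tab_mid). The other end bay holds a flat oblong black box, 50 x 85 x 35 mm, the middle bay a flat tin. Not to be handled.
Mind the look-alikes: they are no part of the job. What is shaped like the part that bears cone_centre but yellow is not meant.

How it is judged:
By the outcome, as a careful person would: the job done as asked, in the order asked, and still so for the second after the job is handed in, with the robot touching nothing.
It also fails if it takes over 40 s, if anything falls off the work surface, if the arm or the gripper's body presses on something with over 40 N, if the wrist force passes 120 N, or if a joint passes its speed limit or range.

## Working session

There is one attempt and no reset: what is moved stays moved. The work goes in short steps, Python scripts to look and compute and a tool call to move; the robot and the scene stay as the last step left them, time stands still between calls to the robot, and variables do not carry over. Pictures are saved under pics/ and viewed, at most 10 in all, crops included, and the job is handed in when it is done.

Besides the shell and the picture viewer there is one more tool, called after "Call:" by a JSON object that holds its "api" and its "payload", one argument or row to a line. carry_out: Moves the arm, as the interface text tells. Its arguments: {"type":"object","properties":{"targets":{"type":"array","items":{"type":"object","properties":{"dp":{"type":"array","items":{"type":"number"}},"yaw":{"type":"number"}}}},"fingers":{"type":"number"},"grip_force":{"type":"number"}},"required":["targets"]}

```bash
mkdir -p pics; ls
python3 - <<'E'
from rig import r
import cv2
for n in("scene","top"):
    cv2.imwrite(f"pics/{n}0.png",cv2.cvtColor(r.grab_frame(n),cv2.COLOR_RGB2BGR)); print(n,r.get_calibration(n))
print(r.sense(),r.tip_reach)
E
```

```text
pics
scene {'fx': 378.70386044532364, 'fy': 378.70386044532364, 'cx': 264.1856849406892, 'cy': 187.76573215845153, 'rvec': array([ 2.17157376,  0.56007932, -0.26830037]), 'tvec': array([-438.04577501,  -58.15515873, 1212.06049021])}
top {'fx': 493.1082923026689, 'fy': 493.1082923026689, 'cx': 255.63680871610072, 'cy': 182.74904447138522, 'rvec': array([ 2.18348433, -2.1791635 ,  0.09531514]), 'tvec': array([  -2.58112806,  536.92622836, 1216.25342634])}
{'clock': 0.1, 'qpos': array([-1.19437905e+00,  3.53578820e-01,  1.63408511e+00,  1.41994389e-05,
        1.15520230e+00, -2.38800512e-03]), 'qvel': array([-0.00034686, -0.00102689, -0.00252029,  0.00127429, -0.00105065,
        0.00100667]), 'joint_efforts': array([ 3.71263659e-04, -6.06354761e+01, -3.42818391e+01,  5.63664912e-05,
        3.80768513e-03, -2.02005154e-06]), 'eef_pos': array([ 230.97002523, -580.24966825,  209.12597278]), 'tcp_rot': array([-3.14031912e+00, -1.60246788e-05,  3.78799527e-01]), 'contact_force': array([0.17881565, 0.38895179, 0.23128009]), 'wrist_torque': array([-0.01946381, -0.02648611, -0.01359914]), 'grasp_force': 0.0, 'opening': 1.001356513544785} 8.0
```

View pics/top0.png

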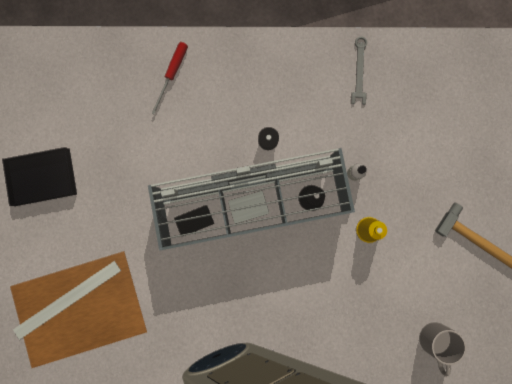

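View pics/scene0.png

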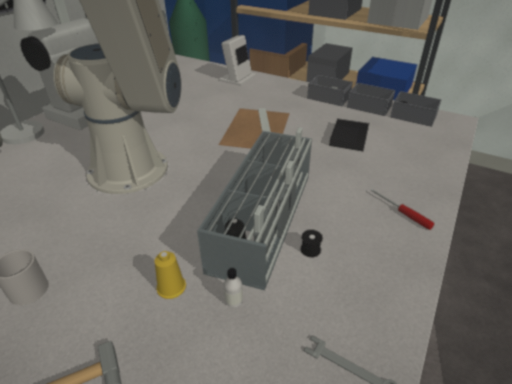

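The top view shows three tabs at about (168,192), (243,169) and (326,162). There are three candidates for the cone:
- A round black shape with a pale centre at (312,197), inside the right bay.
- A black spool at (268,138), outside the cabinet.
- A yellow cone at (371,230).

The oblong box is at (195,220) in the left bay. The shape at (312,197) fits the description because it is black, round and in an end bay. I'll confirm it in a crop and measure the tabs.

```bash
cat > h.py <<'E'
import numpy as np,cv2
from rig import r
def ray(c,uv):
    K=np.array([[c['fx'],0,c['cx']],[0,c['fy'],c['cy']],[0,0,1]]);R=cv2.Rodrigues(np.array(c['rvec']))[0]
    return -R.T@c['tvec'],R.T@np.linalg.inv(K)@[uv[0],uv[1],1]
def onz(c,uv,z):
    o,d=ray(c,uv);return o+d*(z-o[2])/d[2]
E
python3 - <<'E'
from h import *
im=cv2.imread("pics/top0.png");a=cv2.resize(im[140:255,140:360],None,fx=3.5,fy=3.5,interpolation=cv2.INTER_CUBIC)
cv2.imwrite("pics/crop1.png",a)
im=cv2.imread("pics/scene0.png");cv2.imwrite("pics/crop2.png",cv2.resize(im[120:290,190:330],None,fx=3.5,fy=3.5,interpolation=cv2.INTER_CUBIC))
E
```

```text
(no output)
```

View pics/crop1.png

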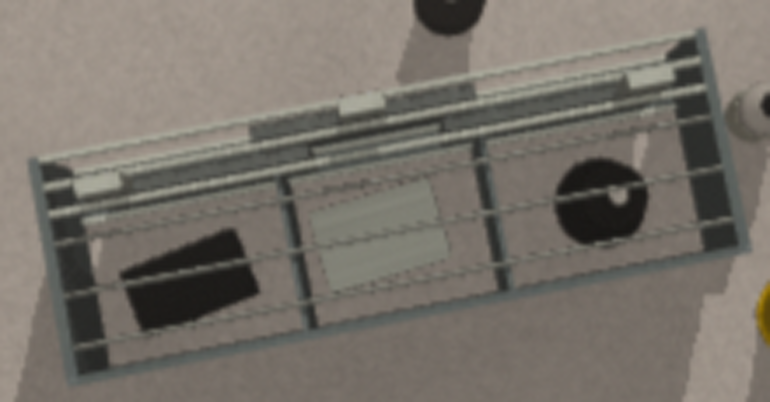

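View pics/crop2.png

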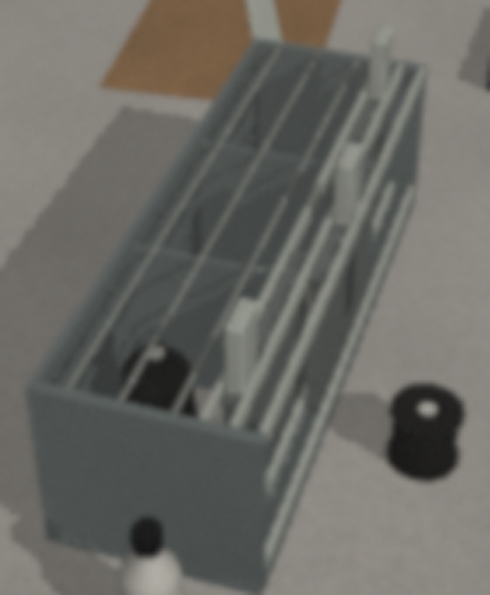

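The crops confirm it: the tall black cone with a pale tip stands in the right (-y) bay, at crop1 (602,200). The left bay holds the oblong box. The spool at (450,10) stands outside the cabinet and the yellow cone is out, so tab_two is the one to move.

Run:
```python
from h import *
c=r.get_calibration("top")
P={}
for n,uv in dict(one=(98,183),mid=(361,104),two=(650,77)).items():
    P[n]=onz(c,np.array(uv)/3.5+140-0.4,190);print(n,P[n].round(1))
# cabinet top corners z 142
L=[onz(c,np.array(u)/3.5+140-.4,142) for u in((36,160),(702,32),(745,248),(75,380))]
for l in L:print(l.round(1))
d=L[0]-L[1];print("width",np.linalg.norm(d),"yaw",np.degrees(np.arctan2(-d[0],d[1])), "depth",np.linalg.norm(L[1]-L[2]))
yaw=np.arctan2(-(P['one']-P['two'])[0],(P['one']-P['two'])[1]);print(np.degrees(yaw))
y=np.array([-np.sin(yaw),np.cos(yaw),0]);print((P['one']-P['mid'])@y,(P['two']-P['mid'])@y)
s=r.sense();print(s['eef_pos'],s['tcp_rot'])
from scipy.spatial.transform import Rotation as Ro
R=Ro.from_euler('xyz',s['tcp_rot']).as_matrix();print(R.round(3))
goal=P['two']+[0,0,70];print("dp",(R.T@(goal-s['eef_pos'])).round(1))
```

```text
one [502.8 189.8 190. ]
mid [552.3  27.3 190. ]
two [ 569.6 -152.5  190. ]
[520.6 238.5 142. ]
[ 605.3 -193.8  142. ]
[ 464.7 -219.8  142. ]
[379.4 210.8 142. ]
width 440.52543929911116 yaw 11.08056816168293 depth 143.0471718751732
11.04826127286226
168.95503179811251 -179.8541901054387
[ 230.97002523 -580.24966825  209.12597278] [-3.14031912e+00 -1.60246788e-05  3.78799527e-01]
[[ 0.929  0.37  -0.   ]
 [ 0.37  -0.929  0.001]
 [ 0.    -0.001 -1.   ]]
dp [ 472.8 -272.2  -50.5]
```

Call:
{"api": "carry_out", "payload": {
  "targets": [
    {"dp": [0, 0, -60], "yaw": -5},
    {"dp": [473, -272, -80], "yaw": -79},
    {"dp": [473, -272, -80], "yaw": -79},
    {"dp": [473, -272, -80], "yaw": -79},
    {"dp": [473, -272, -80], "yaw": -79},
    {"dp": [473, -272, -80], "yaw": -79},
    {"dp": [473, -272, -80], "yaw": -79},
    {"dp": [473, -272, -80], "yaw": -79},
    {"dp": [473, -272, -80], "yaw": -79},
    {"dp": [473, -272, -80], "yaw": -79},
    {"dp": [473, -272, -80], "yaw": -79},
    {"dp": [473, -272, -80], "yaw": -79}
  ]
}}

```text
clock: 1.6
eef_pos: [569.4, -153.3, 289.3]
tcp_rot: [-3.14, -0.0, 1.758]
contact_force: [0.7, -1.1, -0.0]
opening: 0.995
grasp_force: 0.0
```

Run:
```python
from h import *
s=r.sense();c=r.get_calibration("wrist")
cv2.imwrite("pics/w1.png",cv2.cvtColor(r.grab_frame("wrist"),cv2.COLOR_RGB2BGR));import pickle;pickle.dump(c,open("w1.pkl","wb"))
print(s['clock'],s['eef_pos'],s['tcp_rot'])
```

```text
1.6 [ 569.41511158 -153.27195784  289.30551819] [-3.14038172e+00 -5.89839947e-05  1.75812798e+00]
```

View pics/w1.png

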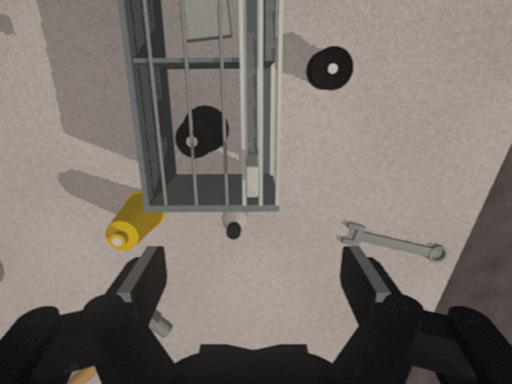

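The wrist view shows the tab near (252,180), with the cone in the same bay at (200,130). I'll take a crop for its exact edges.

Run:
```python
from h import *
import pickle
im=cv2.imread("pics/w1.png");cv2.imwrite("pics/crop3.png",cv2.resize(im[130:220,200:300],None,fx=6,fy=6,interpolation=cv2.INTER_CUBIC))
c=pickle.load(open("w1.pkl","rb"));R=cv2.Rodrigues(np.array(c['rvec']))[0];t=np.array(c['tvec'])
K=np.array([[c['fx'],0,c['cx']],[0,c['fy'],c['cy']],[0,0,1]])
print("cam",-R.T@t)
for z in(190,142): print(z,cv2.projectPoints(np.array([[569.6,-152.5,z]]),c['rvec'],t,K,None)[0].ravel())
```

```text
cam [553.3820611  -74.05716762 453.99175823]
190 [254.79191706 179.0148548 ]
142 [254.59337301 165.79046407]
```

View pics/crop3.png

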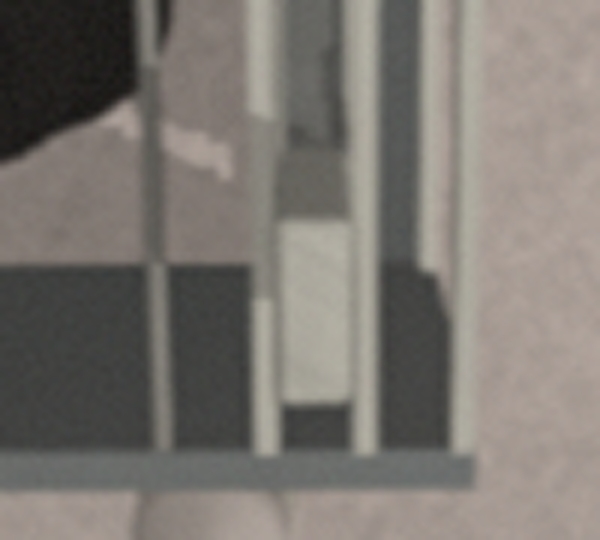

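Run:
```python
from h import *
import pickle
from scipy.spatial.transform import Rotation as Ro
c=pickle.load(open("w1.pkl","rb"))
p=onz(c,np.array([315,311])/6+[200,130]-.4,190);print(p)
for u in((280,311),(350,311),(315,218),(315,405)):print(onz(c,np.array(u)/6+[200,130]-.4,190).round(1))
s=r.sense();R=Ro.from_euler('xyz',s['tcp_rot']).as_matrix();print((R.T@(p-[0,0,26]-s['eef_pos'])).round(1))
```

```text
[ 567.63277622 -155.20722804  190.        ]
[ 562.4 -156.2  190. ]
[ 572.8 -154.2  190. ]
[ 564.9 -141.   190. ]
[ 570.4 -170.1  190. ]
[ -1.1  -1.7 125.5]
```

Call:
{"api": "carry_out", "payload": {
  "targets": [
    {"dp": [-1, -2, 50], "yaw": -0.3},
    {"dp": [-1, -2, 90], "yaw": -0.3},
    {"dp": [-1, -2, 112], "yaw": -0.3},
    {"dp": [-1, -2, 125], "yaw": -0.3},
    {"dp": [-1, -2, 125], "yaw": -0.3}
  ]
}}

```text
clock: 2.28
eef_pos: [567.5, -155.1, 164.4]
tcp_rot: [-3.14, -0.0, 1.762]
contact_force: [0.3, -0.3, -0.0]
opening: 1.004
grasp_force: 0.0
```

Call:
{"api": "carry_out", "payload": {
  "targets": [
    {"dp": [0, 0, 0]},
    {"dp": [0, 0, 0]},
    {"dp": [0, 0, 0]},
    {"dp": [0, 0, 0]},
    {"dp": [0, 0, 0]},
    {"dp": [0, 0, 0]},
    {"dp": [0, 0, 0]},
    {"dp": [0, 0, 0]}
  ],
  "fingers": -1,
  "grip_force": 25
}}

```text
schema error: expected keys dp, yaw
```

Call:
{"api": "carry_out", "payload": {
  "targets": [
    {"dp": [0, 0, 0], "yaw": 0},
    {"dp": [0, 0, 0], "yaw": 0},
    {"dp": [0, 0, 0], "yaw": 0},
    {"dp": [0, 0, 0], "yaw": 0},
    {"dp": [0, 0, 0], "yaw": 0},
    {"dp": [0, 0, 0], "yaw": 0},
    {"dp": [0, 0, 0], "yaw": 0},
    {"dp": [0, 0, 0], "yaw": 0}
  ],
  "fingers": -1,
  "grip_force": 25
}}

```text
clock: 3.28
eef_pos: [568.4, -154.4, 165.1]
tcp_rot: [3.141, 0.0, 1.763]
contact_force: [-2.3, 0.9, 5.2]
opening: 0.131
grasp_force: 25.6
```

Call:
{"api": "carry_out", "payload": {
  "targets": [
    {"dp": [8, 0, 0], "yaw": 0},
    {"dp": [24, 0, 0], "yaw": 0},
    {"dp": [44, 0, 0], "yaw": 0},
    {"dp": [64, 0, 0], "yaw": 0},
    {"dp": [84, 0, 0], "yaw": 0},
    {"dp": [100, 0, 0], "yaw": 0},
    {"dp": [108, 0, 0], "yaw": 0},
    {"dp": [110, 0, 0], "yaw": 0},
    {"dp": [110, 0, 0], "yaw": 0}
  ]
}}

```text
clock: 4.4
eef_pos: [547.0, -46.1, 165.1]
tcp_rot: [-3.141, 0.0, 1.763]
contact_force: [-2.3, -1.1, 6.0]
opening: 0.123
grasp_force: 25.7
```

Run:
```python
from h import *
import pickle
c=r.get_calibration("wrist");im=cv2.cvtColor(r.grab_frame("wrist"),cv2.COLOR_RGB2BGR);cv2.imwrite("pics/w2.png",im);pickle.dump(c,open("w2.pkl","wb"))
t=cv2.cvtColor(r.grab_frame("top"),cv2.COLOR_RGB2BGR);cv2.imwrite("pics/top2.png",t)
cr=cv2.resize(t[140:255,140:360],None,fx=2.3,fy=2.3)
o=np.zeros((384+cr.shape[0]-60,512,3),np.uint8);o[:384]=im;o[384:]=cr[:o.shape[0]-384,:512][:, :512] if cr.shape[1]>=512 else np.pad(cr[:o.shape[0]-384],((0,0),(0,512-cr.shape[1]),(0,0)))
cv2.imwrite("pics/both2.png",o);print(o.shape)
```

```text
(588, 512, 3)
```

View pics/both2.png

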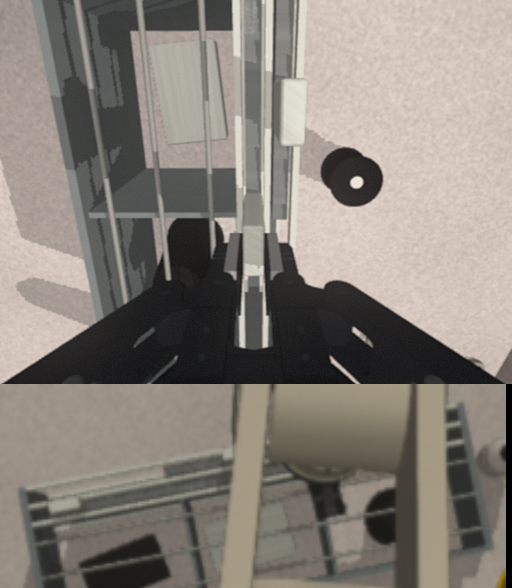

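Run:
```python
from h import *
im=cv2.imread("pics/w2.png");cv2.imwrite("pics/crop4.png",cv2.resize(im[70:290,220:320],None,fx=2.7,fy=2.7,interpolation=cv2.INTER_CUBIC))
import pickle;c=pickle.load(open("w2.pkl","rb"))
p=onz
for v in(78,82,112,142,146):print(v,p(c,(293,v),190).round(1))
for v in(190,196,225,240,262,268,275):print(v,p(c,(253,v),190).round(1))
```

```text
78 [546.7  39.4 190. ]
82 [547.1  37.8 190. ]
112 [550.   25.5 190. ]
142 [553.2  12.4 190. ]
146 [553.6  10.6 190. ]
190 [539.6 -14.1 190. ]
196 [540.2 -17.1 190. ]
225 [543.1 -32.4 190. ]
240 [544.8 -40.7 190. ]
262 [547.2 -53.4 190. ]
268 [547.9 -57.  190. ]
275 [548.8 -61.2 190. ]
```

View pics/crop4.png

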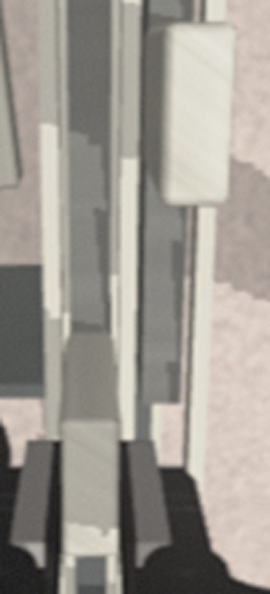

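The wrist view shows tab_mid's top spanning rows 79–146 at column 293, and tab_two's top spanning rows 226–276 at column 253. The two tabs are about 69.9 mm apart, so 15 mm remains.

Call:
{"api": "carry_out", "payload": {
  "targets": [
    {"dp": [4, 0, 0], "yaw": 0},
    {"dp": [9, 0, 0], "yaw": 0},
    {"dp": [13, 0, 0], "yaw": 0},
    {"dp": [15, 0, 0], "yaw": 0},
    {"dp": [15, 0, 0], "yaw": 0},
    {"dp": [15, 0, 0], "yaw": 0}
  ]
}}

```text
clock: 5.25
eef_pos: [544.2, -31.7, 165.1]
tcp_rot: [-3.141, 0.0, 1.763]
contact_force: [-2.6, -1.0, 6.9]
opening: 0.127
grasp_force: 25.7
```

Call:
{"api": "carry_out", "payload": {
  "targets": [
    {"dp": [0, 0, 0], "yaw": 0},
    {"dp": [0, 0, 0], "yaw": 0},
    {"dp": [0, 0, 0], "yaw": 0},
    {"dp": [0, 0, 0], "yaw": 0},
    {"dp": [0, 0, 0], "yaw": 0},
    {"dp": [0, 0, 0], "yaw": 0}
  ],
  "fingers": 0.3
}}

```text
clock: 6.0
eef_pos: [544.4, -31.7, 164.8]
tcp_rot: [3.142, -0.0, 1.763]
contact_force: [-0.4, 0.1, -0.2]
opening: 0.649
grasp_force: 0.0
```

Call:
{"api": "carry_out", "payload": {
  "targets": [
    {"dp": [0, 0, -30], "yaw": 0},
    {"dp": [0, 0, -80], "yaw": 0},
    {"dp": [0, 0, -120], "yaw": 0},
    {"dp": [0, 0, -120], "yaw": 0},
    {"dp": [0, 0, -120], "yaw": 0}
  ]
}}

```text
clock: 6.62
eef_pos: [544.0, -31.7, 284.2]
tcp_rot: [-3.141, -0.0, 1.763]
contact_force: [-1.0, 0.5, -0.3]
opening: 0.653
grasp_force: 0.0
```

Run:
```python
from h import *
import pickle
c=r.get_calibration("wrist");im=cv2.cvtColor(r.grab_frame("wrist"),cv2.COLOR_RGB2BGR);cv2.imwrite("pics/w3.png",im);pickle.dump(c,open("w3.pkl","wb"))
K=np.array([[c['fx'],0,c['cx']],[0,c['fy'],c['cy']],[0,0,1]])
q=cv2.projectPoints(np.array([[550,25,190.],[543,-32,190]]),c['rvec'],np.array(c['tvec']),K,None)[0].reshape(-1,2);print(q)
m=q.mean(0).astype(int);x0,y0=max(m[0]-50,0),max(m[1]-65,0);print(x0,y0)
cv2.imwrite("pics/crop5.png",cv2.resize(im[y0:y0+120,x0:x0+100],None,fx=5,fy=5,interpolation=cv2.INTER_CUBIC))
```

```text
[[274.5925501  119.01113935]
 [253.25376117 181.58570306]]
213 85
```

View pics/crop5.png

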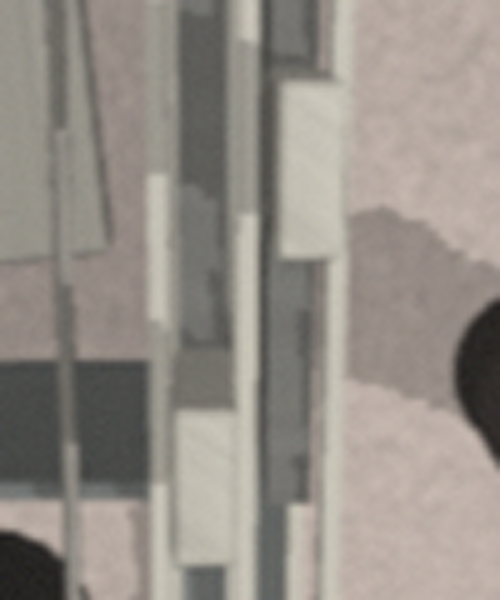

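Run:
```python
from h import *
import pickle
c=pickle.load(open("w3.pkl","rb"));y=np.array([-.1916,.9815,0])
f=lambda u,v:onz(c,np.array([u,v])/5+[213,85]-.4,190)
M=[f(312,80),f(312,258)];T=[f(204,408),f(204,565)]
print(M,T,[(A[0]-A[1])@y for A in(M,T)],(M[0]+M[1]-T[0]-T[1])@y/2,(M[0]-T[0])@y,(M[1]-T[1])@y)
```

```text
[array([547.18029341,  39.49544137, 190.        ]), array([553.38533056,  11.09541922, 190.        ])] [array([540.42656029, -18.1309991 , 190.        ]), array([546.03693397, -46.88549396, 190.        ])] [np.float64(29.06350685398525), np.float64(29.29748429815472)] 55.3833247744659 55.26633605238116 55.50031349655063
```

The tabs are now 55.4 mm apart against a target of 55. tab_mid shows the same 2 mm offset between the two cameras as tab_two did, so the middle door has not moved.

```bash
python3 -c "
from rig import r
print(r.sign_off())"
```

```text
the job is handed in; nothing more can be done
None
```

The right-hand end door, in front of the bay with the tall black cone, is now fully behind the middle door (tabs measured 55.4 mm apart against a target of 55), released, and the job is handed in.

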